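# Emergency lid release of a benchtop centrifuge

## Robot

A 6-joint arm with a two-finger parallel gripper is mounted at the origin on the work surface. World frame = base frame: x ahead of the robot, y to its left, z up, the work surface at z = 0. Lengths are in m, angles in rad, forces in N, time in s.
With the tool pointing down it reaches from about 0.4 to 0.925 m from the base axis. Payload 12.5 kg.
Tool frame: the origin (TCP) lies at the centre of the arm's flange, where the gripper is bolted on; the fingertips stand 190 mm ahead of it and the grasp point (between the pads) lies 171 mm ahead of it; z points along the fingers, y is the line along which they close (so a half turn about z gives the same grasp; the last joint's range is limited). The gripper opens to 95 mm and grips with 3 to 60 N. Pads are 20 mm wide; open, the fingers measure 119 mm over their backs; the gripper's body (75 mm by 180 mm) begins 59 mm behind the grasp point.
Start: joints at [-1.295, 0.491, 1.559, -0, 1.092, -0.106], TCP at [0.233, -0.58, 0.405] pointing down, gripper open.
Joint ranges: [-3.1, 3.1], [-0.84, 2.19], [0.05, 2.79], [-1.13, 4.28], [0.06, 2.93], [-2.69, 2.69]. Speed limits (rad/s): [2.22, 2.22, 2.79, 3.14, 3.14, 3.14].

## Interface

Orientations are given as a rotation vector (axis times angle).
In Python, from cell import manip gives the robot as it stands. The module is installed in compiled form; this text tells all that it offers.
- The arm moves only by the shell command python3 -m inch 'ROWS'. ROWS is a JSON object of lists of equal length, an entry for each row: "jaw": the closure in counts, from 0 (fully open) to 255 (shut); "xyz": the shift along the tool's x, y, z as a fraction of full scale, a list of three; "angular": the turn, a rotation vector about the tool's x, y, z as a fraction of full scale, a list of three. A call has exactly 8 rows; each row is the pose to reach, as a shift and turn from the pose commanded when the call began, along the tool's axes at that moment; what a row does not reach only later rows make up. Full scale, the value 1, is 120 mm for a shift and 45 degrees for a turn. A row lasts 1/12 s, in which the tool goes at most 41.7 mm and 7.16 degrees, less where a joint would pass 70% of its speed; a pose out of reach is approached as far as the arm can. A call with a number of a shift or a turn outside -1 to 1 is refused whole. A call with a gripper value outside its range is refused whole. The fingers move at their own pace and stop on an object; the grip force is fixed at half the most. Time passes only in rows, so rows that repeat a pose let the fingers close, or fill a call up. It gives the time, the measured TCP pose, the force, the opening and the grip force at its end, in the units of the state.
- manip.state(): the state, without advancing time (a new reading comes with each control period).
- manip.snapshot(name): name is "side" or "top" or "wrist"; returns the picture (384x512x3 uint8, blue, green, red); there is no depth.
- manip.camera_model(name): a dict with "mtx" (3x3 intrinsics, pixels), "extrinsics" (4x4, takes a point from camera to world coordinates); the wrist camera has in their place "hand_eye" (4x4, takes a point from camera to tool coordinates, whose origin is the TCP and whose axes are the flange's). Camera axes: x right, y down, z forward; pixel columns grow to the right and rows downward; lengths in m; the calibration is good to about 2 mm. A picture is of the moment at which its call begins: read the wrist's pose just before it. camera_model takes no time and is no camera call.
- manip.finish_job(): hands the job in; it is judged then, once.
Trained networks look in the newest picture that a camera, given by its name, has taken for a name from the list of things; names that differ only in an ending like _2 or _b are one class to them, and where a whole thing is asked for, a point or a joint stands for the part that bears it (a point fixed in the world has none). Each returns a list of dicts, best first, with "conf" (0 to 1); they miss things now and then, are a little off and sometimes report something else, mostly with a low value. They report only what shows in the picture. A call takes as long as a camera call.
- manip.masks_of(camera, query): "mask" (384x512 bool, what is visible of it) and "extent" ([left, top, right, bottom] in pixels, round what is visible of it).
- manip.place_of(camera, query): "pixel" ([column, row] in pixels: a listed point, or the origin of a listed thing).
The state is a dict: "time_s": time; "joint_pos": joint angles; "dq": joint speeds; "joint_efforts": joint torques, N m; "tcp_pos": TCP position; "tool_rot": TCP orientation; "contact_force": force on the tool from outside, world axes, zero at the start; "wrist_torque": the same for the moment, N m; "grip_width": finger opening in m; "gripper_force": force on a finger pad.
Only numpy, scipy, OpenCV 4.12 (cv2) and the standard library are available. Lean on these libraries where they do the work, as an engineer would, in place of code of your own. Each camera call takes 0.05 s, during which the arm holds its last target. There are 200 camera calls.

## Task

The power is off and the lid of the bench centrifuge has stayed locked with the samples inside. Take the release key from its stand, push its rod through the small release hole in the sloping front panel and press gently, without forcing it, until the lid springs up fully open by itself; then hang the key back in its stand. Touch the centrifuge with nothing but the key, and leave the other things on the bench where they stand.

Things in the scene. Friction and masses are not known exactly. Their poses are not given: they have to be found in the camera images.
- centrifuge: White bench centrifuge, fixed, 300 mm deep (x), 230 mm wide (y), 200 mm high with its lid shut. Origin: centre of its underside, on the bench. x axis from its front to its back, z up; the front faces roughly to the robot. Above an upright front face 110 mm high, a flat front panel rises to the back at 35 degrees from horizontal (x -150 to -70, z 110 to 166 mm). Behind it lies the lid.
- release_hole (a point): Middle of the mouth of the round release hole, the only hole in the sloping panel, at x -110, y -80, z 138 mm in the centrifuge's frame. 8 mm wide, 1.5 mm bevel; a straight guide of the same bore follows, 22 mm long, square to the panel: the rod enters only when tilted 35 degrees from vertical (within about 9). z axis: out of the hole along the guide; x up the panel's slope; y as the centrifuge's.
- guide_end (a point): Inner end of that guide, on its axis, 22 mm below the panel; axes as release_hole. Past it a hidden sprung striker lies square across the axis, its depth differing from case to case: 26 to 42 mm below the panel. It takes about 3 N to start and 5 to 8 N to press, unlocks the lid after about 6 mm of travel (the force then drops by 2 N) and meets a hard stop after 10 mm.
- panel_knob (a point): Middle of the foot of the grey speed knob on the sloping panel: 28 mm wide, 12 mm proud of the panel, 65 mm to the left of the release hole. Axes as release_hole. The panel is flat and bare for 19 mm all about the release hole.
- lid: The centrifuge's white lid, 224 mm wide, 203 mm deep, its top 199 mm above the bench when shut. Origin: on its underside at the middle of the front edge, 170 mm above the bench when shut; axes then as the centrifuge's. It turns about a hinge at the back of the machine, 201 mm behind its origin and level with it. Shut and locked at the start; sprung open.
- lid_front (a point): Point on the middle of the lid's front edge, 178 mm above the bench when shut. Once the lid is unlocked, a damped spring lifts it within 2 to 3 s to fully open (1.25 rad, this point then 363 mm above the bench and 140 mm further back), where it stays.
- key: Release key (about 45 g): a round black handle 15 mm in diameter with a thin steel rod in line with it. Origin: middle of the underside of the flange at the handle's foot. z axis from rod to handle. Flange 24 mm wide, z 0 to 4 mm; handle z 4 to 55 mm; rod 4.5 mm in diameter, round tip, z 0 to -95 mm. Stands upright at the start.
- key_tip (a point): Tip of the key's rod, 95 mm below the key's origin; axes as the key's.
- stand: White sheet-metal key stand, fixed, 70 x 90 mm on plan and 112 mm high: a flat top plate 50 x 84 mm, 8 mm thick, on two side cheeks. Origin: centre of its underside. The key hangs in it upright, rod down, its flange resting on the top plate.
- stand_hole (a point): Middle of the upper mouth of the key's hole in the stand, 112 mm above the bench: a vertical through hole 11 mm wide; under it free space down to 6 mm above the bench.
- slide_box: Bystander: closed grey box for microscope slides, 82 x 97 mm, 34 mm high. Origin: centre of its underside.
- oil_bottle: Bystander: small brown bottle with a black cap, 42 mm wide, 85 mm high. Origin: centre of its underside.
- beaker: Bystander: empty glass beaker, 68 mm wide at the rim, 80 mm high. Origin: centre of its underside.
- petri: Bystander: clear closed Petri dish, 92 mm wide, 16 mm high, lying flat. Origin: centre of its underside.

How it is judged:
On the way, in this order (a step that is already met when the one before it is completed fails the run):
1. the key is lifted clear of its stand (z of key_tip in the frame of stand above 0.118 m), for 0.1 s.
2. the lid starts to spring up while the key's rod is in the release hole (height (world z) of lid_front above 0.195 m and z of key_tip in the frame of release_hole between -0.06 and -0.024 m and x of key_tip in the frame of release_hole between -0.012 and 0.012 m and y of key_tip in the frame of release_hole between -0.012 and 0.012 m), for 0.05 s.
At the end, for the whole second after the job is handed in: The lid stands fully open (its front edge over 350 mm above the bench), and the key hangs in its stand again, rod down in the hole: its flange on the top plate within 8 mm of where it hung, upright within 7 degrees, at rest and released (height (world z) of lid_front above 0.35 m and distance between key and stand_hole below 0.008 m and angle between key's own z axis and vertical below 0.12 rad and linear speed of key below 0.02 m/s); the robot touches nothing.
It fails at once if the robot itself (hand or arm) touches the centrifuge or its lid (contact force between any of the fingers, the arm and centrifuge above 1 N).
It fails at once if the key touches the lid (contact force between key and lid above 1 N).
It fails at once if the key is forced against the centrifuge (over 30 N) (contact force between key and centrifuge above 30 N).
It fails at once if a bystander is moved by more than 25 mm or tipped (distance of any of slide_box, oil_bottle, beaker, petri from where it was at the start of the episode above 0.025 m or angle between any of oil_bottle, beaker's own z axis and vertical above 0.4 rad).
It also fails if it takes over 72 s, if anything falls off the work surface, if the arm or the gripper's body presses on something with over 40 N, if the wrist force passes 120 N, or if a joint passes its speed limit or range.

## Working session

There is one attempt and no reset: what is moved stays moved. The work goes in short steps, Python scripts to look and compute and a shell command to move; the robot and the scene stay as the last step left them, time stands still between calls to the robot, and variables do not carry over. Pictures are saved under pics/ and viewed, at most 10 in all, crops included, and the job is handed in when it is done.

```bash
mkdir -p pics
cat > h.py <<'E'
import numpy as np, cv2
from scipy.spatial.transform import Rotation as R
from cell import manip
def T_tool(s=None):
    s=s or manip.state(); T=np.eye(4); T[:3,:3]=R.from_rotvec(s['tool_rot']).as_matrix(); T[:3,3]=s['tcp_pos']; return T
def cam(name,T=None):
    m=manip.camera_model(name); K=np.array(m['mtx'])
    E=np.array(m['extrinsics']) if 'extrinsics' in m else (T if T is not None else T_tool())@np.array(m['hand_eye'])
    return K,E
def ray(px,K,E):
    d=E[:3,:3]@np.linalg.solve(K,[px[0],px[1],1]); return E[:3,3],d/np.linalg.norm(d)
def proj(p,K,E):
    q=E[:3,:3].T@(np.asarray(p)-E[:3,3]); q=K@q; return q[:2]/q[2]
def tri(rays):
    A=sum(np.eye(3)-np.outer(d,d) for o,d in rays); b=sum((np.eye(3)-np.outer(d,d))@o for o,d in rays)
    p=np.linalg.solve(A,b); return p,[float(np.linalg.norm((np.eye(3)-np.outer(d,d))@(p-o))) for o,d in rays]
def atz(r,z): o,d=r; return o+d*(z-o[2])/d[2]
E
cat > a.py <<'E'
from h import *
np.set_printoptions(precision=4,suppress=True)
s=manip.state(); print(s['time_s'],s['tcp_pos'],s['tool_rot'],s['grip_width'],s['contact_force'])
ims={}
C={}
for n in ['side','top','wrist']:
    C[n]=cam(n); ims[n]=manip.snapshot(n); cv2.imwrite(f'pics/{n}0.png',ims[n]); print(n,C[n][1][:3,3],C[n][1][:3,2])
cv2.imwrite('pics/all0.png',cv2.resize(np.vstack([np.hstack([ims['side'],ims['top']]),np.hstack([ims['wrist'],ims['wrist']*0])]),(800,600)))
for q in ['key','key_tip','stand_hole','stand','release_hole','panel_knob','lid_front','centrifuge','lid']:
    rs=[]
    for n in C:
        r=manip.place_of(n,q)
        for k in r[:2]: print(q,n,np.round(k['pixel'],1),round(k['conf'],2))
        if r and r[0]['conf']>.4: rs.append(ray(r[0]['pixel'],*C[n]))
    if len(rs)>1: print('   ->',*tri(rs))
print(manip.state()['time_s'])
E
python3 a.py
```

```text
0.0 [ 0.2329 -0.5799  0.4042] [-3.0834 -0.5959  0.0002] 0.0949715634763539 [-0.5409  0.1003  0.2889]
side [-0.1763  0.7065  0.8066] [ 0.6216 -0.5622 -0.5455]
top [0.4701 0.015  1.4695] [ 0.0915 -0.0112 -0.9957]
wrist [ 0.3065 -0.55    0.3835] [-0.2585 -0.1016 -0.9607]
key side [170.4 286.2] 0.61
key top [134.7 164.6] 0.49
key top [366.7 249.4] 0.45
   -> [0.622  0.3304 0.0282] [0.08359056197452319, 0.08359056197452329]
key_tip side [252.3 173.1] 0.68
key_tip side [174.2 316.8] 0.55
stand_hole side [175.1 283.1] 0.75
stand_hole top [145.9 237.7] 0.88
stand_hole top [368.1 249.6] 0.46
   -> [0.4609 0.3262 0.1202] [0.002585647580517802, 0.0025856475805175415]
stand side [178.7 322.4] 0.65
stand top [151.  236.4] 0.77
stand top [145.3 237.7] 0.17
   -> [0.4616 0.3327 0.0118] [0.007038926628344611, 0.00703892662834469]
release_hole side [259.1 163.3] 0.89
release_hole side [174.6 318.4] 0.33
release_hole top [273.5 256.1] 0.72
release_hole top [306.2 167.3] 0.7
   -> [0.4611 0.0156 0.2796] [0.0561317615573135, 0.056131761557313455]
panel_knob side [248.8 172.2] 0.59
panel_knob top [286.8 172. ] 0.97
   -> [ 0.6566 -0.0623  0.1376] [0.003846992784941203, 0.003846992784941141]
lid_front side [233.9 159.9] 0.83
lid_front top [278.6 156.1] 0.72
   -> [ 0.6942 -0.0391  0.1686] [0.0010648952692694305, 0.001064895269269358]
centrifuge side [214.9 203.9] 0.64
lid side [235.7 160.7] 0.57
lid top [272.5 154.3] 0.58
lid top [275.1 155.1] 0.51
   -> [ 0.6911 -0.0294  0.1723] [0.009120558443379369, 0.009120558443379247]
1.5
```

View pics/all0.png

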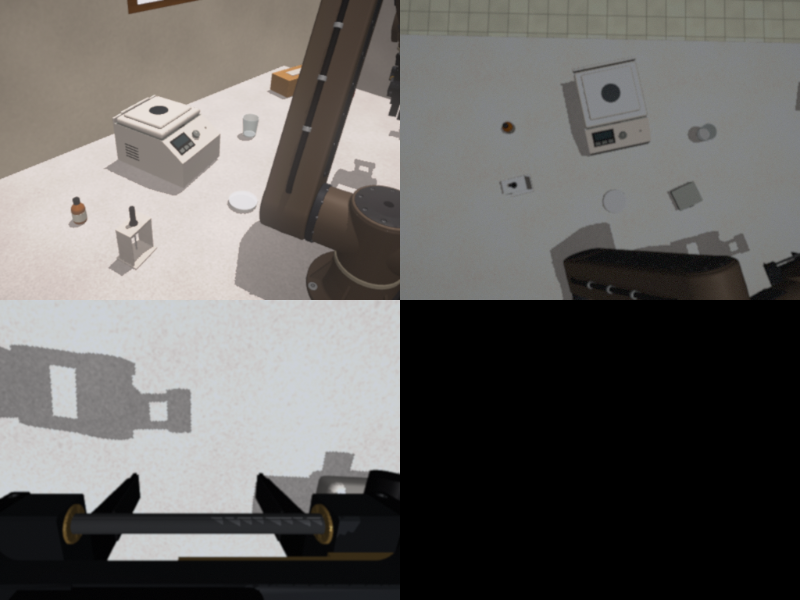

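```bash
cat > b.py <<'E'
from h import *
S,Tp=cam('side'),cam('top')
for a,b in [((259.1,163.3),(306.2,167.3)),((170.4,286.2),(145.9,237.7))]:
    print(tri([ray(a,*S),ray(b,*Tp)]))
for q in ['key','stand','slide_box','oil_bottle','beaker','petri','centrifuge','lid']:
    for n in ['top','side']:
        for k in manip.masks_of(n,q)[:2]:
            if k['conf']<.4: continue
            e=k['extent']; c=((e[0]+e[2])/2,(e[1]+e[3])/2)
            print(q,n,e,round(k['conf'],2),atz(ray(c,*(Tp if n=='top' else S)),.05).round(3))
E
python3 b.py
```

```text
(array([ 0.67173267, -0.11620859,  0.1379781 ]), [0.004942473086456995, 0.004942473086456921])
(array([0.46356077, 0.33138801, 0.11266582]), [0.0016871701431604908, 0.0016871701431605348])
key side [162.6, 261.2, 171.4, 288.7] 0.56 [0.558 0.284 0.05 ]
stand top [129.9, 222.3, 170.8, 251.5] 0.72 [0.465 0.332 0.05 ]
stand side [147.9, 268.5, 200.4, 344.0] 0.77 [0.468 0.327 0.05 ]
stand side [151.8, 121.4, 255.8, 178.1] 0.52 [ 0.975 -0.149  0.05 ]
slide_box top [349.7, 231.3, 388.1, 269.7] 0.57 [ 0.435 -0.317  0.05 ]
slide_box top [220.3, 73.6, 322.1, 202.7] 0.51 [ 0.768 -0.022  0.05 ]
slide_box side [143.6, 120.3, 281.8, 239.5] 0.69 [ 0.808 -0.051  0.05 ]
oil_bottle top [127.7, 153.9, 145.0, 170.1] 0.49 [0.688 0.382 0.05 ]
oil_bottle side [93.7, 253.8, 113.1, 285.7] 0.75 [0.67  0.381 0.05 ]
beaker top [379.1, 157.7, 406.3, 180.9] 0.88 [ 0.68 -0.39  0.05]
beaker side [310.1, 144.6, 333.1, 177.4] 0.55 [ 0.665 -0.376  0.05 ]
petri top [258.8, 239.6, 289.9, 270.6] 0.64 [ 0.417 -0.036  0.05 ]
petri side [291.3, 240.9, 329.1, 275.2] 0.97 [0.379 0.002 0.05 ]
centrifuge top [218.2, 72.5, 320.7, 196.9] 0.83 [ 0.779 -0.016  0.05 ]
centrifuge side [144.8, 122.3, 282.8, 241.4] 0.77 [ 0.797 -0.047  0.05 ]
lid top [221.8, 76.0, 313.0, 166.4] 0.62 [ 0.82  -0.009  0.05 ]
lid side [151.3, 124.1, 256.8, 178.7] 0.55 [ 0.966 -0.143  0.05 ]
```

Side view: the key sits upright in the stand at about (132,215) in the composite. The centrifuge panel, knob and hole are at about (200,130). In the top view the hole is right of the knob. The path over the bench is clear, so I'll move towards the panel and look with the wrist camera.

```bash
J='python3 -m inch'
$J '{"jaw":[0,0,0,0,0,0,0,0],"xyz":[[0.25,-0.14,-0.04],[0.5,-0.28,-0.07],[0.75,-0.42,-0.1],[0.96,-0.56,-0.12],[0.96,-0.56,-0.12],[0.96,-0.56,-0.12],[0.96,-0.56,-0.12],[0.96,-0.56,-0.12]],"angular":[[0,0,0],[0,0,0],[0,0,0],[0,0,0],[0,0,0],[0,0,0],[0,0,0],[0,0,0]]}'
for i in 1 2 3; do $J '{"jaw":[0,0,0,0,0,0,0,0],"xyz":[[0.25,-0.14,-0.04],[0.5,-0.28,-0.07],[0.75,-0.42,-0.1],[0.96,-0.56,-0.12],[0.96,-0.56,-0.12],[0.96,-0.56,-0.12],[0.96,-0.56,-0.12],[0.96,-0.56,-0.12]],"angular":[[0,0,0],[0,0,0],[0,0,0],[0,0,0],[0,0,0],[0,0,0],[0,0,0],[0,0,0]]}'; done
cat > w.py <<'E'
from h import *
import sys,json
np.set_printoptions(precision=4,suppress=True)
tag=sys.argv[1]; s=manip.state(); T=T_tool(s); K,E=cam('wrist',T); im=manip.snapshot('wrist'); cv2.imwrite(f'pics/{tag}.png',im)
np.save(f'{tag}_E.npy',E); out={}
print(s['time_s'],T[:3,3],np.array(s['tool_rot']))
for q in sys.argv[2:]:
    for k in manip.place_of('wrist',q)[:2]:
        print(q,np.round(k['pixel'],1),round(k['conf'],2)); out.setdefault(q,list(map(float,k['pixel'])))
json.dump(out,open(f'{tag}.json','w'))
E
python3 w.py w1 release_hole panel_knob lid_front stand_hole
```

```text
time_s: 2.97
tcp_pos: [0.3143, -0.4755, 0.419]
tool_rot: [3.085, 0.595, -0.0]
contact_force: [0.2, 0.2, 0.6]
grip_width: 0.0951
gripper_force: 0.0
time_s: 3.63
tcp_pos: [0.396, -0.3706, 0.4332]
tool_rot: [-3.085, -0.594, 0.0]
contact_force: [-0.7, 0.3, 0.2]
grip_width: 0.0953
gripper_force: 0.0
time_s: 4.3
tcp_pos: [0.4779, -0.2654, 0.4477]
tool_rot: [-3.085, -0.593, 0.001]
contact_force: [-0.7, -0.4, -1.1]
grip_width: 0.0949
gripper_force: 0.0
time_s: 4.97
tcp_pos: [0.5597, -0.1602, 0.4621]
tool_rot: [3.085, 0.593, -0.001]
contact_force: [0.3, -0.1, 1.4]
grip_width: 0.0949
gripper_force: 0.0
4.9667 [ 0.5597 -0.1602  0.4621] [ 3.085   0.5933 -0.0007]
release_hole [255.8  70.2] 0.7
release_hole [262.4  60.2] 0.33
panel_knob [189.9  56.4] 0.79
panel_knob [307.4 261.8] 0.71
```

View pics/w1.png

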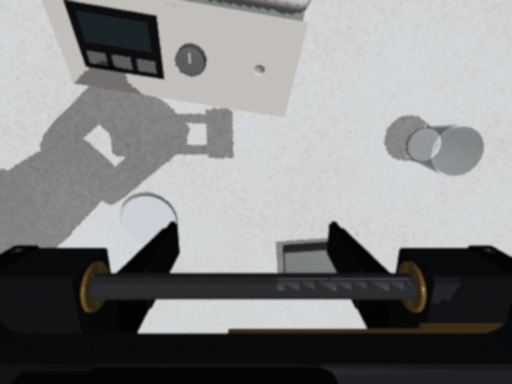

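The wrist picture shows the panel, with the knob at about (190,60) and the hole at about (260,69). I'll take two more viewpoints, the second on the way to the stand.

```bash
J='python3 -m inch'
$J '{"jaw":[0,0,0,0,0,0,0,0],"xyz":[[0.25,0.1,0],[0.5,0.2,0],[0.75,0.3,0],[0.75,0.3,0],[0.75,0.3,0],[0.75,0.3,0],[0.75,0.3,0],[0.75,0.3,0]],"angular":[[0,0,0],[0,0,0],[0,0,0],[0,0,0],[0,0,0],[0,0,0],[0,0,0],[0,0,0]]}' | head -2
python3 w.py w2 release_hole panel_knob lid_front
$J '{"jaw":[0,0,0,0,0,0,0,0],"xyz":[[0,-0.3,0],[0,-0.6,0],[0,-0.9,0],[0,-1,0],[0,-1,0],[0,-1,0],[0,-1,0],[0,-1,0]],"angular":[[0,0,0],[0,0,0],[0,0,0],[0,0,0],[0,0,0],[0,0,0],[0,0,0],[0,0,0]]}' | head -2
python3 w.py w3 release_hole panel_knob lid_front
cat > c.py <<'E'
from h import *
import json
K,_=cam('wrist'); V={t:(json.load(open(t+'.json')),np.load(t+'_E.npy')) for t in ['w1','w2','w3']}
ims=[cv2.imread(f'pics/{t}.png') for t in V]
for q in ['release_hole','panel_knob','lid_front']:
    rs=[ray(v[q],K,E) for v,E in V.values() if q in v]
    if len(rs)>1: print(q,*tri(rs))
out=np.hstack([cv2.resize(i[:200],(400,156)) for i in ims[1:]])
cv2.imwrite('pics/w23.png',np.hstack([cv2.resize(i,(400,300)) for i in ims[1:]]))
E
python3 c.py
```

```text
time_s: 5.88
tcp_pos: [0.6565, -0.1589, 0.4629]
5.8833 [ 0.6565 -0.1589  0.4629] [3.0843 0.5954 0.0006]
release_hole [225.2 161.9] 0.57
panel_knob [162.7 151.8] 0.8
lid_front [139.6 108.8] 0.77
lid_front [162.2 150.7] 0.19
time_s: 6.75
tcp_pos: [0.613, -0.0485, 0.4621]
6.75 [ 0.613  -0.0485  0.4621] [ 3.0846  0.5943 -0.    ]
release_hole [274.8 108.6] 0.66
release_hole [337.4 161.8] 0.63
panel_knob [277.3 147.6] 0.91
lid_front [272.2 107.4] 0.65
lid_front [463.  202.7] 0.55
release_hole [ 0.677517   -0.09304152  0.06418593] [0.023266196806459548, 0.03386257209694432, 0.05392495185992393]
panel_knob [ 0.65806145 -0.05628988  0.13855677] [0.001363175822826464, 0.0019354289861549024, 0.003174317564694965]
lid_front [ 0.69434074 -0.03401284  0.17206634] [0.0008601596382588574, 0.0008601596382589497]
```

View pics/w23.png

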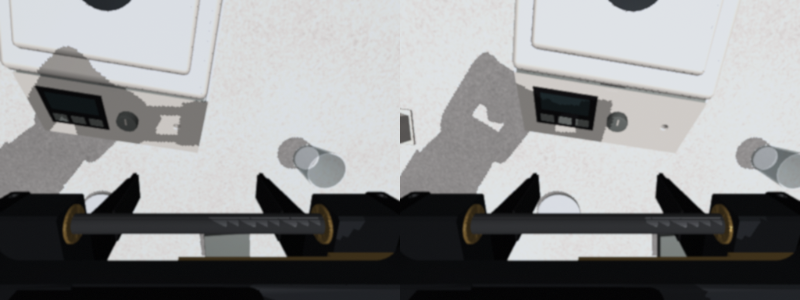

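Knob and hole are visible in both, and the hole in w3 is at about (338,162), the network's second answer. Next I'll refine the hole's blob and fit the centrifuge pose.

```bash
cat > d.py <<'E'
from h import *
from scipy.optimize import least_squares
np.set_printoptions(precision=4,suppress=True)
K,_=cam('wrist'); E={t:np.load(t+'_E.npy') for t in ['w1','w2','w3']}
g={'w1':(259,69),'w2':(225,162),'w3':(338.5,161.5)}; hole={}
for t,(u,v) in g.items():
    im=cv2.imread(f'pics/{t}.png',0); u,v=int(u),int(v); c=im[v-9:v+10,u-9:u+10].astype(float)
    m=np.median(c)-c; 
    m[m<0.4*m.max()]=0; yy,xx=np.mgrid[-9:10,-9:10]; hole[t]=(u+(m*xx).sum()/m.sum(),v+(m*yy).sum()/m.sum()); print(t,np.round(hole[t],1),m.max(),(m>0).sum())
rays={t:ray(hole[t],K,E[t]) for t in g}
print('w13',tri([rays['w1'],rays['w3']]),'w123',tri(list(rays.values())))
P=dict(hole=(-.11,-.08,.138),knob=(-.11,-.015,.138),lidf=(-.051,0,.178),cr=(-.15,-.115,.11),cl=(-.15,.115,.11))
S=cam('side');Tp=cam('top');W={t:(K,E[t]) for t in E}
obs=[('hole',W['w1'],hole['w1'],1),('hole',W['w3'],hole['w3'],1),('hole',S,(259.1,163.3),1),('hole',Tp,(306.2,167.3),1),
('knob',W['w1'],(189.9,56.4),1),('knob',W['w2'],(162.7,151.8),1),('knob',W['w3'],(277.3,147.6),1),
('knob',S,(248.8,172.2),1),('knob',Tp,(286.8,172),1),('lidf',W['w2'],(139.6,108.8),1),('lidf',W['w3'],(272.2,107.4),1),('lidf',S,(233.9,159.9),1),('lidf',Tp,(278.6,156.1),1),
('cr',W['w1'],(285,115),.7),('cr',W['w2'],(253,194.6),.7),('cr',W['w3'],(356,194.5),.7),('cl',W['w1'],(73,80),.7)]
def pt(x,n): return np.array([x[0],x[1],0])+R.from_euler('z',x[2]).apply(P[n])
def f(x): return np.concatenate([w*(proj(pt(x,n),*c)-np.array(o)) for n,c,o,w in obs])
r=least_squares(f,[.77,-.02,.15],loss='soft_l1'); print(r.x,np.degrees(r.x[2])); print(f(r.x).reshape(-1,2).round(1).tolist())
print('hole',pt(r.x,'hole'),'knob',pt(r.x,'knob'))
E
python3 d.py
```

```text
w1 [260.2  67.8] 87.0 50
w2 [231.2 162.8] 83.0 127
w3 [339.6 161.4] 103.0 23
w13 (array([ 0.6723, -0.1223,  0.1393]), [7.393268038334513e-05, 7.393268038322603e-05]) w123 (array([ 0.6721, -0.1245,  0.1356]), [0.0023288499290385445, 0.0030531834883589775, 0.0007744713997344869])
[ 0.7597 -0.0178  0.238 ] 13.633931442741282
[[-1.1, 0.4], [-1.4, 0.1], [3.2, -0.5], [0.6, -1.2], [2.3, 1.5], [1.6, 0.3], [0.1, 5.1], [0.4, 0.5], [-2.4, -0.9], [-2.5, -20.8], [3.1, -18.8], [-6.2, -4.0], [-3.4, -6.6], [-0.2, 0.2], [0.1, -0.4], [-2.2, 0.0], [0.3, 2.8]]
hole [ 0.6717 -0.1215  0.138 ] knob [ 0.6563 -0.0583  0.138 ]
```

```bash
sed -i 's/lidf=(-.051/lidf=(-.070/' d.py; python3 d.py | tail -3
```

```text
[ 0.762  -0.0194  0.2215] 12.689471647228313
[[-0.7, -0.1], [-1.1, -0.3], [3.1, -0.6], [0.7, -1.4], [2.7, -0.2], [2.0, -1.1], [0.6, 3.7], [-0.0, 0.3], [-2.4, -1.5], [-2.0, 0.0], [0.9, 2.1], [-0.8, -2.4], [-1.7, -0.7], [-0.5, 0.3], [-0.1, -0.4], [-2.5, 0.0], [0.0, 0.2]]
hole [ 0.6722 -0.1216  0.138 ] knob [ 0.6579 -0.0582  0.138 ]
```

```bash
J='python3 -m inch'
for i in 1 2; do $J '{"jaw":[0,0,0,0,0,0,0,0],"xyz":[[0,-0.3,0],[0,-0.6,0],[0,-0.9,0],[0,-1,0],[0,-1,0],[0,-1,0],[0,-1,0],[0,-1,0]],"angular":[[0,0,0],[0,0,0],[0,0,0],[0,0,0],[0,0,0],[0,0,0],[0,0,0],[0,0,0]]}' | head -2; done
$J '{"jaw":[0,0,0,0,0,0,0,0],"xyz":[[-0.15,-0.25,0],[-0.3,-0.5,0],[-0.4,-0.75,0],[-0.4,-0.75,0],[-0.4,-0.75,0],[-0.4,-0.75,0],[-0.4,-0.75,0],[-0.4,-0.75,0]],"angular":[[0,0,0],[0,0,0],[0,0,0],[0,0,0],[0,0,0],[0,0,0],[0,0,0],[0,0,0]]}' | head -3
python3 w.py k1 key stand_hole stand
```

```text
time_s: 7.62
tcp_pos: [0.5684, 0.0628, 0.4621]
time_s: 8.28
tcp_pos: [0.5238, 0.1741, 0.4622]
time_s: 8.95
tcp_pos: [0.446, 0.2402, 0.4621]
tool_rot: [3.085, 0.594, -0.0]
8.95 [0.446  0.2402 0.4621] [ 3.0848  0.5936 -0.0002]
key [183.4 133.8] 0.59
stand_hole [187.1 132.4] 0.83
stand [201.  127.1] 0.79
```

```bash
J='python3 -m inch'
$J '{"jaw":[0,0,0,0,0,0,0,0],"xyz":[[-0.15,-0.25,0.1],[-0.3,-0.5,0.2],[-0.4,-0.75,0.3],[-0.4,-0.75,0.3],[-0.4,-0.75,0.3],[-0.4,-0.75,0.3],[-0.4,-0.75,0.3],[-0.4,-0.75,0.3]],"angular":[[0,0,0.1],[0,0,0.2],[0,0,0.2],[0,0,0.2],[0,0,0.2],[0,0,0.2],[0,0,0.2],[0,0,0.2]]}' | head -3
python3 w.py k2 key stand_hole stand
cat > e.py <<'E'
from h import *
import json
K,_=cam('wrist'); V={t:(json.load(open(t+'.json')),np.load(t+'_E.npy')) for t in ['k1','k2']}
for q in ['key','stand_hole','stand']:
    rs=[ray(v[q],K,E) for v,E in V.values() if q in v]
    if len(rs)>1: print(q,*tri(rs)); print([atz(r,.112) for r in rs])
cv2.imwrite('pics/k12.png',np.hstack([cv2.resize(cv2.imread(f'pics/{t}.png'),(400,300)) for t in V]))
E
python3 e.py
```

```text
time_s: 9.82
tcp_pos: [0.3678, 0.3061, 0.4266]
tool_rot: [-3.122, -0.35, -0.001]
9.8167 [0.3678 0.3061 0.4266] [-3.1219 -0.3503 -0.001 ]
key [249.3  85.2] 0.85
stand_hole [249.6  83.2] 0.95
stand [254.7  91.6] 0.66
key [0.46685017 0.33294535 0.11055938] [0.0001333712231613305, 0.0001333712231612323]
[array([0.46715402, 0.33278175, 0.112     ]), array([0.46666802, 0.33279313, 0.112     ])]
stand_hole [0.46887828 0.33242987 0.10000769] [0.0009955885492932129, 0.00099558854929323]
[array([0.47014561, 0.32942254, 0.112     ]), array([0.46847415, 0.33290399, 0.112     ])]
stand [0.46900668 0.32888683 0.01636605] [0.002045601756441307, 0.002045601756441386]
[array([0.48135529, 0.31689629, 0.112     ]), array([0.46219158, 0.3264931 , 0.112     ])]
```

View pics/k12.png

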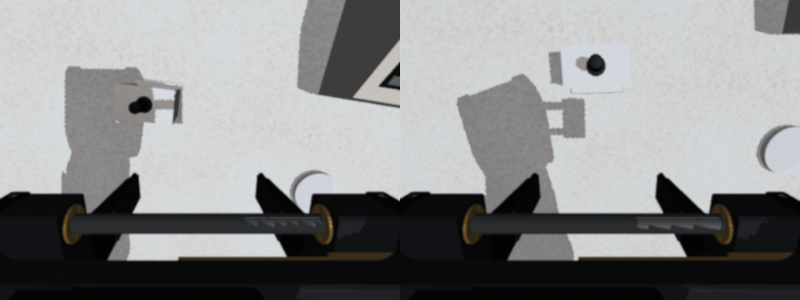

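Both views show the black handle in the stand's top plate, and the two-view height of 0.111 m agrees with the text. I'll grasp at about 36 mm above the flange.

```bash
J='python3 -m inch'
$J '{"jaw":[0,0,0,0,0,0,0,0],"xyz":[[0.3,-0.01,0],[0.6,-0.02,0],[0.85,-0.035,0],[0.85,-0.035,0],[0.85,-0.035,0.3],[0.85,-0.035,0.6],[0.85,-0.035,0.8],[0.85,-0.035,0.8]],"angular":[[0,0,0],[0,0,0],[0,0,0],[0,0,0],[0,0,0],[0,0,0],[0,0,0],[0,0,0]]}'
python3 w.py k3 key stand_hole
```

```text
time_s: 10.68
tcp_pos: [0.4648, 0.3328, 0.326]
tool_rot: [3.119, 0.351, -0.011]
contact_force: [0.3, 0.2, -0.4]
grip_width: 0.0952
gripper_force: 0.0
10.6833 [0.4648 0.3328 0.326 ] [ 3.1188  0.3513 -0.0111]
key [256. 218.] 0.83
stand_hole [255.3 221.5] 0.55
```

View pics/k3.png

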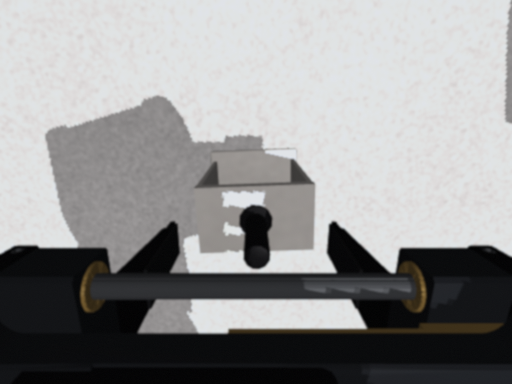

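The handle is centred between the fingers, with its foot at about (256,218). I'll check the forward offset, then close.

Run:
```python
from h import *
K,_=cam('wrist');E=np.load('k3_E.npy');print(atz(ray((256,218),K,E),.112),atz(ray((255.3,221.5),K,E),.112)); print(manip.state()['tcp_pos'])
```

```text
[0.4692114  0.33171268 0.112     ] [0.46649621 0.33159868 0.112     ]
[0.46581417 0.33355807 0.33162591]
```

```bash
J='python3 -m inch'
$J '{"jaw":[0,0,0,255,255,255,255,255],"xyz":[[0.01,0.01,0.06],[0.01,0.01,0.11],[0.01,0.01,0.11],[0.01,0.01,0.11],[0.01,0.01,0.11],[0.01,0.01,0.11],[0.01,0.01,0.11],[0.01,0.01,0.11]],"angular":[[0,0,0],[0,0,0],[0,0,0],[0,0,0],[0,0,0],[0,0,0],[0,0,0],[0,0,0]]}'
$J '{"jaw":[255,255,255,255,255,255,255,255],"xyz":[[0,0,0],[0,0,0],[0,0,0],[0,0,0],[0,0,0],[0,0,0],[0,0,0],[0,0,0]],"angular":[[0,0,0],[0,0,0],[0,0,0],[0,0,0],[0,0,0],[0,0,0],[0,0,0],[0,0,0]]}'
```

```text
time_s: 11.5
tcp_pos: [0.467, 0.3325, 0.3173]
tool_rot: [-3.122, -0.352, -0.0]
contact_force: [0.1, -0.7, 0.6]
grip_width: 0.0669
gripper_force: 0.0
time_s: 12.17
tcp_pos: [0.4669, 0.3325, 0.3171]
tool_rot: [3.122, 0.352, -0.0]
contact_force: [-0.3, 0.6, -0.5]
grip_width: 0.0143
gripper_force: 30.0
```

Grasped: opening 14.3 mm, 30 N. Next I'll lift and carry the key across in front of the panel.

```bash
J='python3 -m inch'
$J '{"jaw":[255,255,255,255,255,255,255,255],"xyz":[[0,0,-0.1],[0,0,-0.25],[0,0,-0.45],[0,0,-0.65],[0,0,-0.85],[0,0,-1],[0,0,-1],[0,0,-1]],"angular":[[0,0,0],[0,0,0],[0,0,0],[0,0,0],[0,0,0],[0,0,0],[0,0,0],[0,0,0]]}'
for i in 1 2 3 4; do $J '{"jaw":[255,255,255,255,255,255,255,255],"xyz":[[-0.05,0.2,0],[-0.1,0.4,0],[-0.15,0.6,0],[-0.2,0.8,0],[-0.23,0.95,0],[-0.23,1,0],[-0.23,1,0],[-0.23,1,0]],"angular":[[0,0,0],[0,0,0],[0,0,0],[0,0,0],[0,0,0],[0,0,0],[0,0,0],[0,0,0]]}'|sed -n '2p;5p'; done
$J '{"jaw":[255,255,255,255,255,255,255,255],"xyz":[[0,0,0],[0,0,0],[0,0,0],[0,0,0],[0,0,0],[0,0,0],[0,0,0],[0,0,0]],"angular":[[0,0.1,0],[0,0.25,0],[0,0.4,0],[0,0.55,0],[0,0.7,0],[0,0.778,0],[0,0.778,0],[0,0.778,0]]}'
cat > f.py <<'E'
from h import *
import sys
np.set_printoptions(precision=4,suppress=True)
tag=sys.argv[1]; C={n:cam(n) for n in ['wrist','side','top']}; s=manip.state(); T=T_tool(s)
L=np.array([0,0,.3001,1]); print(s['time_s'],T[:3,3],'tip pred',(T@L)[:3],'z',T[:3,2])
C['wrist']=cam('wrist',T); rs=[]
for n in C:
    im=manip.snapshot(n); cv2.imwrite(f'pics/{tag}_{n}.png',im)
    print(n,'pred tip px',proj((T@L)[:3],*C[n]),'pred key',proj((T@[0,0,.2051,1])[:3],*C[n]))
    for q in ['key_tip','key','release_hole']:
        for k in manip.place_of(n,q)[:2]: print('  ',q,np.round(k['pixel'],1),round(k['conf'],2))
E
python3 f.py f1
```

```text
time_s: 12.83
tcp_pos: [0.4668, 0.3325, 0.4375]
tool_rot: [-3.121, -0.352, -0.002]
contact_force: [-0.2, 0.8, -1.1]
grip_width: 0.0145
gripper_force: 30.0
tcp_pos: [0.467, 0.2097, 0.4364]
grip_width: 0.0146
tcp_pos: [0.4669, 0.0871, 0.4369]
grip_width: 0.0147
tcp_pos: [0.4667, -0.0359, 0.437]
grip_width: 0.0148
tcp_pos: [0.4665, -0.1589, 0.437]
grip_width: 0.0146
time_s: 16.17
tcp_pos: [0.4662, -0.1589, 0.4372]
tool_rot: [-2.915, -0.331, -0.916]
contact_force: [0.1, 0.2, -0.1]
grip_width: 0.0147
gripper_force: 30.0
16.1667 [ 0.4662 -0.1589  0.4372] tip pred [ 0.6335 -0.1202  0.191 ] z [ 0.5572  0.1288 -0.8203]
wrist pred tip px [253.5249 192.0849] pred key [253.7612 229.745 ]
   key_tip [254.1 189.4] 0.85
   key [254.3 228.4] 0.96
   release_hole [260.4 177.5] 0.73
side pred tip px [272.2114 150.7186] pred key [291.3172 129.0455]
   key_tip [273.1 150.5] 0.51
   release_hole [251.  173.5] 0.69
   release_hole [262.4 163. ] 0.64
top pred tip px [308.2918 177.1632] pred key [316.2203 194.1333]
   key_tip [309.1 178.3] 0.52
   key_tip [275.7 154.5] 0.29
   key [317.7 194.8] 0.49
   key [306.8 166.4] 0.45
   release_hole [304.1 168.3] 0.82
   release_hole [385.9 171.4] 0.22
```

Run:
```python
from h import *
T=T_tool(); print(proj([.6722,-.1216,.138],*cam('wrist',T)))
i=cv2.imread('pics/f1_wrist.png')[110:260,180:340]; s=cv2.imread('pics/f1_side.png')[100:212,200:320]
cv2.imwrite('pics/f1c.png',np.hstack([cv2.resize(i,None,fx=3,fy=3,interpolation=2),cv2.resize(s,(320,300))] if 0 else [cv2.resize(i,(480,450),interpolation=2)]))
h=np.array([.6722,-.1216,.138])
print('hole in tool',np.linalg.inv(T)@[*h,1])
```

```text
[260.32365665 177.62979889]
hole in tool [-9.80798381e-05  8.37985761e-03  3.65071632e-01  1.00000000e+00]
```

View pics/f1c.png

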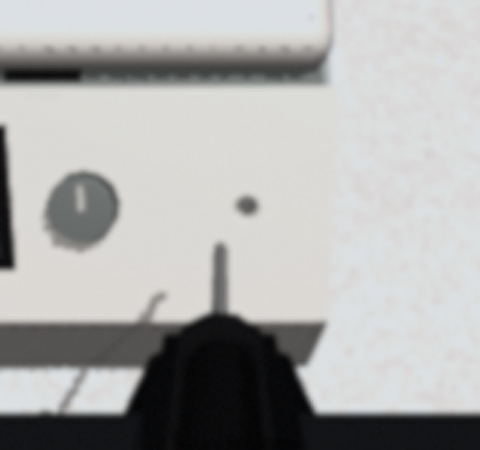

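The crop shows the tip at about (253,191) and the hole at about (262,178), which matches the prediction to about 1 px. I'll approach to about 13 mm and re-check.

```bash
J='python3 -m inch'
$J '{"jaw":[255,255,255,255,255,255,255,255],"xyz":[[0,0.03,0.1],[0,0.07,0.2],[0,0.07,0.3],[0,0.07,0.43],[0,0.07,0.43],[0,0.07,0.43],[0,0.07,0.43],[0,0.07,0.43]],"angular":[[0,0,0],[0,0,0],[0,0,0],[0,0,0],[0,0,0],[0,0,0],[0,0,0],[0,0,0]]}'
python3 f.py f2
python3 - <<'E'
from h import *
T=T_tool(); print(proj([.6722,-.1216,.138],*cam('wrist',T)),np.linalg.inv(T)@[.6722,-.1216,.138,1])
w=cv2.imread('pics/f2_wrist.png')[130:230,215:305]; s=cv2.imread('pics/f2_side.png')[130:190,230:284]
cv2.imwrite('pics/f2c.png',np.hstack([cv2.resize(w,(396,440),interpolation=2),cv2.resize(s,(396,440),interpolation=2)]))
E
```

```text
time_s: 17.43
tcp_pos: [0.4969, -0.1616, 0.3952]
tool_rot: [-2.915, -0.329, -0.92]
contact_force: [0.9, -0.3, 0.3]
grip_width: 0.0146
gripper_force: 30.0
17.4333 [ 0.4969 -0.1616  0.3952] tip pred [ 0.6649 -0.1233  0.1494] z [ 0.5596  0.1276 -0.8189]
wrist pred tip px [253.5263 192.0815] pred key [253.7635 229.7404]
   key_tip [251.7 190.1] 0.89
   key_tip [434.6 258.4] 0.31
   key [252.7 228.6] 0.9
   release_hole [251.9 189.3] 0.91
side pred tip px [264.5549 159.7904] pred key [282.6229 139.4376]
   key [282.1 137.3] 0.43
   release_hole [235.3 162.5] 0.65
   release_hole [262.1 165.6] 0.63
top pred tip px [307.9131 167.9125] pred key [315.4841 183.7642]
   key_tip [306.1 169.5] 0.67
   key_tip [285.1 170.8] 0.46
   key [388.3 173.3] 0.5
   key [316.  184.2] 0.46
   release_hole [306.6 168. ] 0.84
[253.50941565 188.77511384] [-1.98453787e-04  5.38278465e-06  3.13517401e-01  1.00000000e+00]
```

View pics/f2c.png

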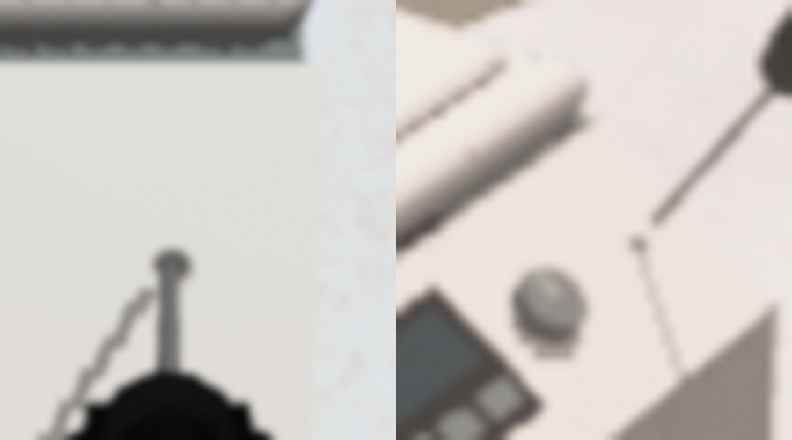

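Tip and hole are collinear with the tool axis in both views: hole at about (254,190) in the wrist picture and (263,163) in the side picture, gap about 13 mm. I'll go in gently.

```bash
J='python3 -m inch'
$J '{"jaw":[255,255,255,255,255,255,255,255],"xyz":[[0,0.003,0.03],[0,0.003,0.06],[0,0.003,0.08],[0,0.003,0.1],[0,0.003,0.11],[0,0.003,0.12],[0,0.003,0.13],[0,0.003,0.14]],"angular":[[0,0,0],[0,0,0],[0,0,0],[0,0,0],[0,0,0],[0,0,0],[0,0,0],[0,0,0]]}'
$J '{"jaw":[255,255,255,255,255,255,255,255],"xyz":[[0,0,0.01],[0,0,0.02],[0,0,0.03],[0,0,0.04],[0,0,0.04],[0,0,0.04],[0,0,0.04],[0,0,0.04]],"angular":[[0,0,0],[0,0,0],[0,0,0],[0,0,0],[0,0,0],[0,0,0],[0,0,0],[0,0,0]]}'
```

```text
time_s: 18.7
tcp_pos: [0.5065, -0.1598, 0.381]
tool_rot: [-2.915, -0.329, -0.919]
contact_force: [0.5, -0.7, -0.8]
grip_width: 0.0143
gripper_force: 30.0
time_s: 19.37
tcp_pos: [0.5092, -0.1592, 0.3772]
tool_rot: [-2.915, -0.329, -0.919]
contact_force: [-0.8, -0.4, -1.3]
grip_width: 0.0147
gripper_force: 30.0
```

No contact force at about 8 mm depth, so the rod is in the hole. Advancing to about 23 mm.

```bash
J='python3 -m inch'
$J '{"jaw":[255,255,255,255,255,255,255,255],"xyz":[[0,0,0.015],[0,0,0.03],[0,0,0.045],[0,0,0.06],[0,0,0.08],[0,0,0.1],[0,0,0.12],[0,0,0.12]],"angular":[[0,0,0],[0,0,0],[0,0,0],[0,0,0],[0,0,0],[0,0,0],[0,0,0],[0,0,0]]}' | sed -n 1,4p
$J '{"jaw":[255,255,255,255,255,255,255,255],"xyz":[[0,0,0.005],[0,0,0.01],[0,0,0.015],[0,0,0.02],[0,0,0.025],[0,0,0.03],[0,0,0.035],[0,0,0.035]],"angular":[[0,0,0],[0,0,0],[0,0,0],[0,0,0],[0,0,0],[0,0,0],[0,0,0],[0,0,0]]}' | sed -n 1,4p
```

```text
time_s: 20.03
tcp_pos: [0.5174, -0.1573, 0.3649]
tool_rot: [-2.915, -0.329, -0.919]
contact_force: [0.2, -0.2, -1.3]
time_s: 20.7
tcp_pos: [0.5196, -0.1568, 0.3619]
tool_rot: [-2.915, -0.329, -0.919]
contact_force: [-1.8, -0.5, -1.0]
```

```bash
J='python3 -m inch'
$J '{"jaw":[255,255,255,255,255,255,255,255],"xyz":[[0,0,0.005],[0,0,0.01],[0,0,0.015],[0,0,0.02],[0,0,0.025],[0,0,0.03],[0,0,0.03],[0,0,0.03]],"angular":[[0,0,0],[0,0,0],[0,0,0],[0,0,0],[0,0,0],[0,0,0],[0,0,0],[0,0,0]]}' | sed -n 1,4p
```

```text
time_s: 21.37
tcp_pos: [0.5215, -0.1564, 0.3593]
tool_rot: [-2.915, -0.329, -0.92]
contact_force: [-4.7, -1.2, 3.6]
```

Run:
```python
from h import *
for i in range(3):
    s=manip.state(); print(-T_tool(s)[:3,2]@np.array(s['contact_force']), s['contact_force'])
    manip.snapshot('side')
print(manip.place_of('side','lid_front')[:1], s['time_s'])
```

```text
5.746914641359909 [-4.70217993 -1.24920175  3.60985478]
5.505897665596688 [-4.32283652 -1.90555024  3.472567  ]
6.574137513060921 [-5.27291616 -0.85570029  4.29140257]
[{'pixel': [233.1, 158.1], 'conf': 0.61}] 21.4667
```

The striker is reached at about 6 N axial. Pressing in small steps.

```bash
J='python3 -m inch'
$J '{"jaw":[255,255,255,255,255,255,255,255],"xyz":[[0,0,0.004],[0,0,0.008],[0,0,0.012],[0,0,0.016],[0,0,0.02],[0,0,0.02],[0,0,0.02],[0,0,0.02]],"angular":[[0,0,0],[0,0,0],[0,0,0],[0,0,0],[0,0,0],[0,0,0],[0,0,0],[0,0,0]]}' | sed -n 1,4p
$J '{"jaw":[255,255,255,255,255,255,255,255],"xyz":[[0,0,0.002],[0,0,0.004],[0,0,0.006],[0,0,0.008],[0,0,0.01],[0,0,0.01],[0,0,0.01],[0,0,0.01]],"angular":[[0,0,0],[0,0,0],[0,0,0],[0,0,0],[0,0,0],[0,0,0],[0,0,0],[0,0,0]]}' | sed -n 1,4p
python3 - <<'E'
from h import *
s=manip.state(); print(-T_tool(s)[:3,2]@np.array(s['contact_force']), s['grip_width'])
manip.snapshot('side'); print(manip.place_of('side','lid_front')[:1])
E
```

```text
time_s: 22.23
tcp_pos: [0.5228, -0.1561, 0.3573]
tool_rot: [-2.915, -0.329, -0.92]
contact_force: [-4.8, -1.2, 4.2]
time_s: 22.9
tcp_pos: [0.5235, -0.1559, 0.3564]
tool_rot: [-2.915, -0.329, -0.92]
contact_force: [-6.2, -1.4, 5.6]
8.21483918624612 0.014610969980429028
[{'pixel': [235.7, 159.8], 'conf': 0.55}]
```

```bash
J='python3 -m inch'
$J '{"jaw":[255,255,255,255,255,255,255,255],"xyz":[[0,0,0.002],[0,0,0.004],[0,0,0.006],[0,0,0.008],[0,0,0.01],[0,0,0.01],[0,0,0.01],[0,0,0.01]],"angular":[[0,0,0],[0,0,0],[0,0,0],[0,0,0],[0,0,0],[0,0,0],[0,0,0],[0,0,0]]}' | sed -n 1,4p
python3 - <<'E'
from h import *
s=manip.state(); print(-T_tool(s)[:3,2]@np.array(s['contact_force']), s['grip_width'])
manip.snapshot('side'); print(manip.place_of('side','lid_front')[:1])
E
```

```text
time_s: 23.67
tcp_pos: [0.5243, -0.1557, 0.3551]
tool_rot: [-2.915, -0.329, -0.92]
contact_force: [-3.9, 0.7, 3.1]
4.583992821653684 0.0147464177667852
[{'pixel': [224.8, 124.1], 'conf': 0.97}]
```

The force dropped from 8.2 to 4.6 N and the lid is rising. I'll hold briefly, then withdraw straight out.

```bash
J='python3 -m inch'
$J '{"jaw":[255,255,255,255,255,255,255,255],"xyz":[[0,0,0],[0,0,0],[0,0,0],[0,0,-0.01],[0,0,-0.02],[0,0,-0.04],[0,0,-0.06],[0,0,-0.08]],"angular":[[0,0,0],[0,0,0],[0,0,0],[0,0,0],[0,0,0],[0,0,0],[0,0,0],[0,0,0]]}' | sed -n 1,4p
$J '{"jaw":[255,255,255,255,255,255,255,255],"xyz":[[0,0,-0.06],[0,0,-0.12],[0,0,-0.2],[0,0,-0.3],[0,0,-0.4],[0,0,-0.5],[0,0,-0.6],[0,0,-0.6]],"angular":[[0,0,0],[0,0,0],[0,0,0],[0,0,0],[0,0,0],[0,0,0],[0,0,0],[0,0,0]]}' | sed -n 1,4p
python3 f.py g1
python3 - <<'E'
from h import *
print(manip.place_of('side','lid_front')[:1],manip.place_of('top','lid_front')[:1])
E
```

```text
time_s: 24.43
tcp_pos: [0.5188, -0.1569, 0.363]
tool_rot: [-2.915, -0.329, -0.919]
contact_force: [-1.3, -0.9, -1.2]
time_s: 25.1
tcp_pos: [0.4776, -0.1664, 0.4243]
tool_rot: [-2.916, -0.329, -0.924]
contact_force: [0.4, -0.5, 0.0]
25.1 [ 0.4776 -0.1664  0.4243] tip pred [ 0.6462 -0.1286  0.1789] z [ 0.5617  0.1261 -0.8177]
wrist pred tip px [253.5276 192.0792] pred key [253.7658 229.7372]
   key_tip [254.1 191.3] 0.59
   key [256.8 230. ] 0.66
   key [255.8 180.5] 0.27
   release_hole [253.3 183.8] 0.76
side pred tip px [270.9634 152.0593] pred key [289.7555 130.9637]
   key_tip [270.6 154.5] 0.42
   key [287.9 130.4] 0.48
   release_hole [260.5 163.4] 0.68
top pred tip px [310.901  173.1583] pred key [318.8043 189.8468]
   key_tip [310.4 173.5] 0.41
   key_tip [311.4 166.9] 0.3
   key [318.2 191.7] 0.5
   release_hole [305.7 166.5] 0.74
[{'pixel': [185.9, 81.2], 'conf': 0.98}] []
```

The key sits in the grip as before, with tip pixels agreeing. I'll back off, turn it upright and carry it back.

```bash
J='python3 -m inch'
$J '{"jaw":[255,255,255,255,255,255,255,255],"xyz":[[0,0,-0.17],[0,0,-0.17],[0,0,-0.17],[0,0,-0.17],[0,0,-0.17],[0,0,-0.17],[0,0,-0.17],[0,0,-0.17]],"angular":[[0,0,0],[0,-0.1,0],[0,-0.25,0],[0,-0.4,0],[0,-0.55,0],[0,-0.7,0],[0,-0.778,0],[0,-0.778,0]]}'|sed -n '2,3p'
for i in 1 2 3 4; do $J '{"jaw":[255,255,255,255,255,255,255,255],"xyz":[[0.05,-0.2,0],[0.1,-0.4,0],[0.15,-0.6,0],[0.2,-0.8,0],[0.23,-0.95,0],[0.23,-1,0],[0.23,-1,0],[0.23,-1,0]],"angular":[[0,0,0],[0,0,0],[0,0,0],[0,0,0],[0,0,0],[0,0,0],[0,0,0],[0,0,0]]}'|sed -n '2p;3p;5p'; done
cat > g.py <<'E'
from h import *
np.set_printoptions(precision=4,suppress=True)
manip.snapshot('side'); s=manip.state(); T=T_tool(s); R0=R.from_rotvec([-3.122,-.352,0]).as_matrix(); t0=np.array([.4669,.3325,.3171])
print(s['time_s'],T[:3,3],'shift units',T[:3,:3].T@(t0-T[:3,3])/.12,'turn units',R.from_matrix(T[:3,:3].T@R0).as_rotvec()/(np.pi/4), manip.place_of('side','lid_front')[:1])
E
python3 g.py
```

```text
tcp_pos: [0.4675, -0.1687, 0.4385]
tool_rot: [3.121, 0.353, -0.005]
tcp_pos: [0.4674, -0.0459, 0.4387]
tool_rot: [-3.122, -0.353, -0.002]
grip_width: 0.0147
tcp_pos: [0.4677, 0.0767, 0.4385]
tool_rot: [3.122, 0.352, 0.0]
grip_width: 0.0146
tcp_pos: [0.4679, 0.1996, 0.4385]
tool_rot: [3.121, 0.352, -0.0]
grip_width: 0.0146
tcp_pos: [0.4681, 0.3226, 0.4385]
tool_rot: [3.121, 0.351, -0.0]
grip_width: 0.0146
29.1833 [0.4681 0.3224 0.4386] shift units [ 0.0088 -0.0846  1.0123] turn units [ 0.0003  0.0002 -0.001 ] []
```

```bash
J='python3 -m inch'
$J '{"jaw":[255,255,255,255,255,255,255,255],"xyz":[[0.009,-0.085,0],[0.009,-0.085,0],[0.009,-0.085,0.06],[0.009,-0.085,0.12],[0.009,-0.085,0.18],[0.009,-0.085,0.24],[0.009,-0.085,0.3],[0.009,-0.085,0.3]],"angular":[[0,0,0],[0,0,0],[0,0,0],[0,0,0],[0,0,0],[0,0,0],[0,0,0],[0,0,0]]}'
python3 f.py g2; python3 g.py
```

```text
time_s: 29.9
tcp_pos: [0.4666, 0.3338, 0.4007]
tool_rot: [3.121, 0.352, -0.004]
contact_force: [-0.3, 0.7, -0.8]
grip_width: 0.0147
gripper_force: 30.0
29.9 [0.4666 0.3338 0.4007] tip pred [0.4659 0.3334 0.1006] z [-0.0023 -0.0014 -1.    ]
wrist pred tip px [253.6231 192.5353] pred key [253.8352 230.3258]
   key_tip [254.5 191.7] 0.67
   key [254.4 228.7] 0.74
side pred tip px [170.2618 290.5402] pred key [165.8329 254.3541]
   key_tip [169.7 288.4] 0.72
   key [165.7 250. ] 0.7
   release_hole [262.5 165.5] 0.72
   release_hole [218.3 207.3] 0.72
top pred tip px [145.743  236.4834] pred key [137.3524 236.3711]
   key_tip [269.2 145.2] 0.4
   release_hole [303.1 168.9] 0.85
30.55 [0.4667 0.334  0.4027] shift units [-0.001   0.0122  0.713 ] turn units [-0.0002 -0.0003  0.0002] [{'pixel': [103.6, 282.0], 'conf': 0.49}]
```

No contact, so the tip is in the hole. Lowering the rest, releasing just above the seat and rising.

```bash
J='python3 -m inch'
$J '{"jaw":[255,255,255,255,255,255,255,255],"xyz":[[0,0.012,0.1],[0,0.012,0.2],[0,0.012,0.3],[0,0.012,0.4],[0,0.012,0.5],[0,0.012,0.58],[0,0.012,0.64],[0,0.012,0.69]],"angular":[[0,0,0],[0,0,0],[0,0,0],[0,0,0],[0,0,0],[0,0,0],[0,0,0],[0,0,0]]}'
$J '{"jaw":[255,255,0,0,0,0,0,0],"xyz":[[0,0,0.01],[0,0,0.01],[0,0,0.01],[0,0,0.01],[0,0,0.01],[0,0,0.01],[0,0,0.01],[0,0,0.01]],"angular":[[0,0,0],[0,0,0],[0,0,0],[0,0,0],[0,0,0],[0,0,0],[0,0,0],[0,0,0]]}'
$J '{"jaw":[0,0,0,0,0,0,0,0],"xyz":[[0,0,0],[0,0,0],[0,0,-0.2],[0,0,-0.4],[0,0,-0.6],[0,0,-0.8],[0,0,-1],[0,0,-1]],"angular":[[0,0,0],[0,0,0],[0,0,0],[0,0,0],[0,0,0],[0,0,0],[0,0,0],[0,0,0]]}'
python3 f.py g3
python3 - <<'E'
from h import *
print(manip.place_of('side','lid_front')[:1])
K,E=cam('wrist'); print([atz(ray(k['pixel'],K,E),.112) for k in manip.place_of('wrist','key')[:1]])
a,b,c=[cv2.imread(f'pics/g3_{n}.png') for n in ['side','wrist','top']]
cv2.imwrite('pics/g3.png',np.hstack([cv2.resize(a,(400,300)),cv2.resize(b,(400,300))]))
E
```

```text
time_s: 31.27
tcp_pos: [0.467, 0.3326, 0.3191]
tool_rot: [3.122, 0.352, -0.0]
contact_force: [0.2, -0.4, -0.1]
grip_width: 0.0143
gripper_force: 30.0
time_s: 31.93
tcp_pos: [0.467, 0.3325, 0.3187]
tool_rot: [3.122, 0.352, 0.0]
contact_force: [-0.5, 0.4, 0.7]
grip_width: 0.0493
gripper_force: 0.0
time_s: 32.6
tcp_pos: [0.4671, 0.3327, 0.4431]
tool_rot: [-3.119, -0.352, -0.01]
contact_force: [0.4, 0.3, -0.2]
grip_width: 0.0948
gripper_force: 0.0
32.6 [0.4671 0.3327 0.4431] tip pred [0.4689 0.3337 0.143 ] z [ 0.006   0.0032 -1.    ]
wrist pred tip px [253.6203 192.5314] pred key [253.8318 230.3216]
   key [255. 185.] 0.74
side pred tip px [167.4301 274.1751] pred key [163.1717 236.3238]
   key_tip [174.6 319.6] 0.58
   key [168.5 285.5] 0.73
   key [259.5 167.4] 0.4
   release_hole [264.  162.3] 0.61
   release_hole [311.6 257.4] 0.46
top pred tip px [142.1279 235.3801] pred key [133.3277 235.4891]
   key [142.3 237.7] 0.38
   release_hole [304.8 167.7] 0.77
[]
[array([0.46831175, 0.33121959, 0.112     ])]
```

View pics/g3.png

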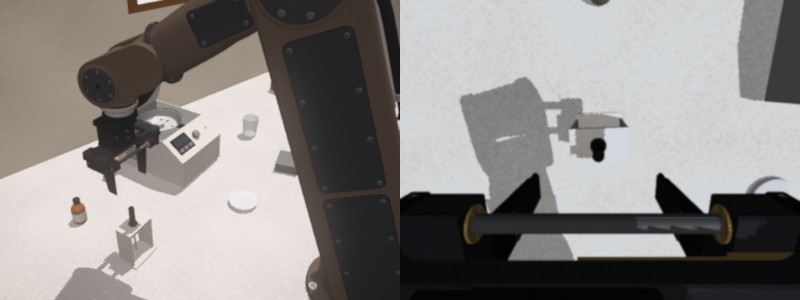

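The key hangs upright in the stand (side view, about (132,215)), the hand is clear and the bystanders are in place. The rotor bowl is uncovered. Last, I'll check the lid's front edge, seen before at (186,81), against the fully open position, then hand in.

Run:
```python
from h import *
p=[.762+.07*.9756,-.0194+.07*.2194,.363]; print(proj(p,*cam('side')),proj(p,*cam('top')))
s=manip.state(); print(s['time_s'],manip.place_of('top','lid_front')[:2], [ (k['extent'],k['conf']) for k in manip.masks_of('top','lid')[:1]])
```

```text
[188.20190403  79.53045604] [267.9899083   85.32117164]
33.3 [{'pixel': [267.4, 84.6], 'conf': 0.74}] [([221.0, 69.1, 311.8, 99.1], 0.92)]
```

The lid front appears at (267,85) in the top view, exactly where fully open predicts.

```bash
python3 -c "from cell import manip; print(manip.finish_job())"
```

```text
the job is handed in; nothing more can be done
None
```

The job is handed in, though it returned no verdict: the last pictures show the lid fully open and the key hanging released in its stand, and the highest axial force I read while pressing was about 8 N.

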